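# Free a sagging guard bolt from its bent keeper and hold the gate ajar

### The job

Let the trapped air out first: press the plunger of the vent valve right down to its stop for a moment. Then free the press station's guard gate: the bolt on its top rail hangs low, hooked over the bent-up edge of the keeper, so lift it by its knob and, keeping it lifted, draw it fully back. Pull the gate towards you about a hand's breadth (90 mm at its free edge) and finish while holding it there, since it springs shut when let go; leave the loose parts on the bench where they are.

Things in the scene. Friction and masses are not known exactly. Their poses are not given: they have to be found in the camera images.
- plunger_top (a point): centre of the top of the vent valve's plunger: a black round head 34 mm across and 11 mm thick, facing up, 69 mm above the bench when up, on an aluminium valve block 46 mm square that stands by itself on a black foot plate fixed to the bench, left or right of the press station
- plunger (a joint): how far the plunger is pressed down, m: 0 = up, 0.008 = at its stop; spring-loaded, about 3 N to start and 8 N at the stop; it springs back up
- keeper: bent blackened-steel keeper on the top of the press station's right-hand (-y) post: an open-topped channel 30 mm wide, mouth towards the gate. The station is a box of aluminium profile and clear panels, 340 mm wide, 190 mm high. Origin: at the gate's middle (shut), 190 mm up, level with posts and top rail. Axes: x into the station, y along the shut gate towards its hinges, z up
- keeper_lip (a point): middle of the upper edge of the keeper's bent-up mouth lip (3 mm thick). With the bolt down, the lip stands 5.5 mm up inside a 14 mm long notch in the bolt's underside and stops it after at most 5 mm of drawing; the bolt clears it when lifted 6.5 mm or more, and must stay up until its nose has passed the lip
- leaf: the gate itself: clear panel in aluminium profile, 254 mm wide, top rail at 190 mm, with the bolt on its top rail. Origin: on the hinge axis at bench height; axes as the station's when shut; opens by turning clockwise seen from above, its free (-y) edge coming towards the robot
- gate_hinge (a point): point on the vertical hinge axis of the gate, at top-rail height (190 mm), at the left (+y) post's front face
- gate_edge (a point): middle of the gate's free edge at top-rail height, 261 mm from the hinge axis
- gate (a joint): gate opening angle, rad: 0 shut, grows as the free edge comes towards the robot; 0.35 rad = 90 mm at the free edge. Self-closing spring hinges, about 0.3 to 0.45 N m (2 to 3 N at the knob)
- bolt: steel barrel bolt, round bar 18 mm thick, 227 mm long, along the gate's top rail in two tall stretched black straps (tops 40 mm above the rail; 45 mm from the knob on the keeper side and 98 mm on the hinge side, bolt shot). Origin: on the bar's axis below the knob; axes as the gate's (y is the drawing direction)
- bolt_knob (a point): centre of the bolt's hand knob: upright black plastic cylinder 22 mm diameter, 28 mm tall, on a 10 mm stem; centre 47 mm above the bar's axis and 60 mm above the gate's top rail, its top 264 mm over the bench when the bolt is down. Stem free from 9 to 33 mm above the bar's axis. Grasp it here from above
- bolt_nose (a point): centre of the bolt's nose end, 109 mm from the knob towards the keeper
- bolt_lift (a joint): how far the bolt is lifted in its straps, m: 0 hanging low, 0.014 against the strap tops; falls back by its own weight (0.4 kg)
- bolt_draw (a joint): how far the bolt is drawn towards the hinges, m: 0 fully shot, 0.050 fully drawn; the nose leaves the keeper at about 0.033. Friction about 2 N; stays where it is left
- solenoid: loose bystander: solenoid valve, aluminium block with a black coil on top, 50 x 28 x 77 mm, upright; origin under its centre
- cylinder: loose bystander: spare pneumatic cylinder lying down, 150 mm long, 36 mm square ends; origin under its middle
- tray: loose bystander: open grey plastic tray of fittings, 90 x 120 x 35 mm; origin under its centre
Mind the look-alikes: they are no part of the job. Leave any blue look-alike of the part that bears plunger_top alone.

How it is judged:
By the outcome, as a careful person would: the job done as asked, in the order asked, and still so for the second after the job is handed in, while the arm keeps its last pose, push and grip.
It also fails if it takes over 54 s, if anything falls off the work surface, if the arm or the gripper's body presses on something with over 40 N, if the wrist force passes 120 N, or if a joint passes its speed limit or range.

### The arm

A 6-joint arm with a two-finger parallel gripper is mounted at the origin on the work surface. World frame = base frame: x ahead of the robot, y to its left, z up, the work surface at z = 0. Lengths are in m, angles in rad, forces in N, time in s.
With the tool pointing down it reaches from about 0.375 to 0.9 m from the base axis. Payload 3.1 kg.
Tool frame: the origin (TCP) lies midway between the tips of the shut fingers; the grasp point (between the pads) lies 19 mm behind it; z points along the fingers, y is the line along which they close (so a half turn about z gives the same grasp; the last joint's range is limited). The gripper opens to 87 mm and grips with 3 to 60 N. Pads are 19 mm wide; open, the fingers measure 117 mm over their backs; the gripper's body (75 mm by 190 mm) begins 51 mm behind the grasp point.
Start: joints at [0.941, 0.527, 1.433, -0, 1.181, -0.178], TCP at [0.273, 0.562, 0.223] pointing down, gripper open.
Joint ranges: [-3.08, 3.08], [-0.75, 2.2], [0.22, 2.44], [-1.43, 4.57], [0, 2.65], [-2.85, 2.85]. Speed limits (rad/s): [2.79, 2.79, 3.14, 3.14, 3.14, 3.14].

### API

Orientations are given as a unit quaternion [x, y, z, w].
In Python, from cell import observe, camera, get_calibration, sign_off gives the robot as it stands. The module is installed in compiled form; this text tells all that it offers.
- The arm moves only by the tool play_rows, never from a script. Its argument "increments" is a list of rows, each a list of 3 entries, a list of its own where there are three numbers: the shift along the world's x, y, z in mm, then the turn, a rotation vector about the world's x, y, z in rad, then the finger opening in mm, from 0 to 87. In form: [[[x, y, z], [ax, ay, az], fingers], ...]. A call has 1 to 5 rows; each row shifts and turns the commanded pose from where the row before left it; what a row does not reach is not made up. A row lasts 1/12 s, in which the tool goes at most 41.7 mm and 7.16 degrees, less where a joint would pass 70% of its speed; a pose out of reach is approached as far as the arm can. A call is refused whole if a number of a shift passes 41.7 or a number of a turn 0.125, either way. A call with a gripper value outside its range is refused whole. The fingers move at their own pace and stop on an object; "newtons" is the grip in N (left out, the last holds). Time passes only in rows, so rows that do not move let the fingers close. It gives the time, the measured TCP pose, the force, the opening and the grip force at its end, in the units of the state.
- observe(): the state, without advancing time (a new reading comes with each control period).
- camera(name): name is "scene" or "top" or "wrist"; returns the picture (400x640x3 uint8, red, green, blue); there is no depth.
- get_calibration(name): a dict with "fx", "fy", "cx", "cy" (pixels), "distortion" ([k1, k2, p1, p2, k3] as OpenCV has them; the pictures are not rectified), "rvec" (rotation vector, rad) and "tvec" (3), from world to camera coordinates, as OpenCV has them. Camera axes: x right, y down, z forward; pixel columns grow to the right and rows downward; lengths in m; the calibration is good to about 2 mm. A picture is of the moment at which its call begins: read the wrist's pose just before it. get_calibration takes no time and is no camera call; for the wrist camera it gives the pose at the moment of the call.
- sign_off(): hands the job in; it is judged then, once.
The state is a dict: "clock": time; "joint_pos": joint angles; "dq": joint speeds; "joint_torque": joint torques, N m; "tcp_pos": TCP position; "orientation": TCP orientation; "force": force on the tool from outside, world axes, zero at the start; "torque": the same for the moment, N m; "finger_gap": opening from 0.0 (shut) to 1.0 (fully open); "gripper_force": force on a finger pad.
Only numpy, scipy, OpenCV 4.12 (cv2) and the standard library are available. Lean on these libraries where they do the work, as an engineer would, in place of code of your own. Each camera call takes 0.05 s, during which the arm holds its last target. There are 200 camera calls.

## Working session

There is one attempt and no reset: what is moved stays moved. The work goes in short steps, Python scripts to look and compute and a tool call to move; the robot and the scene stay as the last step left them, time stands still between calls to the robot, and variables do not carry over. Pictures are saved under pics/ and viewed, at most 10 in all, crops included, and the job is handed in when it is done.

Besides the shell and the picture viewer there is one more tool, called after ">>>" as a command line: name --argument value ..., lists and objects as JSON in quotes. play_rows: Moves the arm, as the interface text tells. Its arguments: {"type":"object","properties":{"increments":{"type":"array"},"newtons":{"type":"number"}},"required":["increments"]}

```bash
mkdir -p pics; cat > h.py <<'E'
import numpy as np,cv2
from cell import observe,camera,get_calibration
def cal(n):
    c=get_calibration(n);K=np.array([[c['fx'],0,c['cx']],[0,c['fy'],c['cy']],[0,0,1.]])
    return K,np.array(c['distortion'],float),np.array(c['rvec'],float),np.array(c['tvec'],float)
def ray(C,uv):
    K,d,r,t=C;R=cv2.Rodrigues(r)[0]
    p=cv2.undistortPoints(np.array([[uv]],float),K,d)[0,0]
    return -R.T@t, R.T@np.array([p[0],p[1],1])
def onz(C,uv,z):
    o,v=ray(C,uv);return o+v*(z-o[2])/v[2]
def tri(C1,u1,C2,u2):
    o1,a=ray(C1,u1);o2,b=ray(C2,u2)
    s=np.linalg.lstsq(np.c_[a,-b],o2-o1,rcond=None)[0]
    p,q=o1+a*s[0],o2+b*s[1];return (p+q)/2,np.linalg.norm(p-q)
def proj(C,P):
    K,d,r,t=C;return cv2.projectPoints(np.array(P,float).reshape(-1,3),r,t,K,d)[0][:,0]
def snap(n,f):
    C=cal(n);im=camera(n);cv2.imwrite(f'pics/{f}.png',im[:,:,::-1]);return C,im
E
python3 - <<'E'
from h import *
for n in('scene','top'):
    C,im=snap(n,n+'0');print(n,ray(C,(320,200)))
o=observe();print(o['clock'],o['tcp_pos'],o['orientation'],o['force'])
E
```

```text
scene (array([ 1.11762015, -0.25964001,  0.77575371]), array([-0.63952933,  0.34573137, -0.68676334]))
top (array([0.46615667, 0.07097938, 1.46215703]), array([ 0.05290973, -0.03309446, -0.99818417]))
0.1 [0.27242748 0.56174791 0.22166315] [ 2.23998506e-01  9.74588975e-01 -9.15834187e-04 -4.01486924e-04] [-0.61115742  0.09534852  0.06360594]
```

View pics/scene0.png

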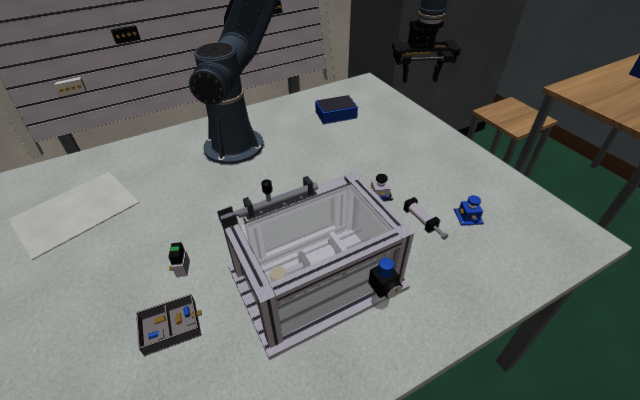

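View pics/top0.png

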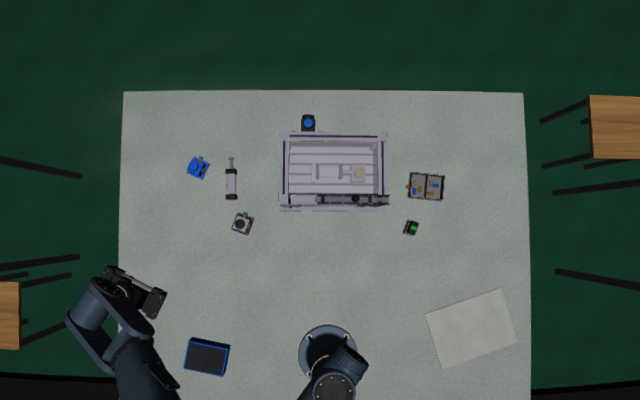

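The scene view shows the station in the middle, with the knob at about (267,186). There are three plunger-like things:
- **Black head on an aluminium block:** scene (381,180), top (242,223).
- **Blue head on a blue block:** scene (471,205), top (197,167).
- **Blue knob on a black box at the station's back:** scene (387,266), top (308,123).

The black head on the free-standing aluminium block fits the description. I'll confirm it in an enlarged crop.

```bash
python3 - <<'E'
import cv2,numpy as np
s=cv2.imread('pics/scene0.png');t=cv2.imread('pics/top0.png')
def c(im,x,y,w,h,f):return cv2.resize(im[y:y+h,x:x+w],None,fx=f,fy=f,interpolation=cv2.INTER_CUBIC)
a=c(s,215,165,200,75,4)   #800x300
b=c(t,220,180,200,70,4)[:280]
cv2.imwrite('pics/crop1.png',np.vstack([a,b]))
E
```

```text
(no output)
```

View pics/crop1.png

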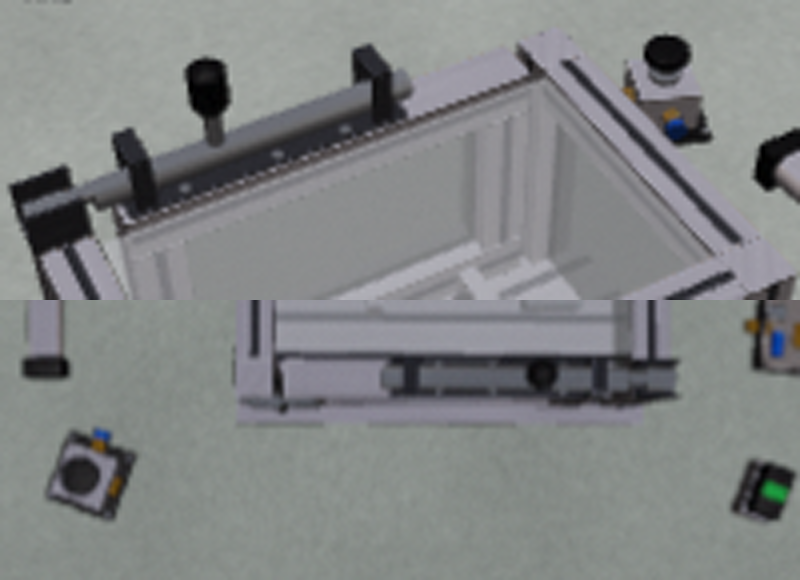

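The crop confirms it. The black round head on the aluminium block is at scene (381.5,177), top (239.7,223.5). The knob is at scene (266.7,187), top (355.2,198.5), and the bolt bar runs from top (316,199) to (388.5,199).

```bash
python3 - <<'E'
from h import *
S,T=cal('scene'),cal('top')
print('plunger tri',tri(S,(381.3,177.1),T,(239.7,223.5)), onz(T,(239.7,223.5),.069),onz(S,(381.3,177.1),.069))
print('knob',tri(S,(266.7,186.8),T,(355.2,198.5)),onz(T,(355.2,198.5),.262),onz(S,(266.6,186.8),.25))
a=onz(T,(316,199),.2);b=onz(T,(388.5,199),.2);print(a,b,np.degrees(np.arctan2(*(a-b)[:2])))
# station top corners from top view
for uv in((279,135),(387,135),(280,208),(316,198)):print(uv,onz(T,uv,.19))
E
```

```text
plunger tri (array([0.46101057, 0.29780411, 0.06739295]), np.float64(0.0008382394128525119)) [0.46078396 0.29719024 0.069     ] [0.46268191 0.29692584 0.069     ]
knob (array([ 0.53503253, -0.07323572,  0.2485073 ]), np.float64(0.0016295796176482905)) [ 0.53396723 -0.07238386  0.262     ] [ 0.53696292 -0.07322387  0.25      ]
[0.53617058 0.04145821 0.2       ] [ 0.53569336 -0.18361565  0.2       ] 0.1214819181007623
(279, 135) [0.73824917 0.15681263 0.19      ]
(387, 135) [ 0.73915342 -0.18429494  0.19      ]
(280, 208) [0.50900232 0.15291179 0.19      ]
(316, 198) [0.53983765 0.04121415 0.19      ]
```

>>> play_rows --increments '[[[21,-29,-4],[0,0,-0.06],0],[[21,-29,-10],[0,0,-0.06],0],[[21,-29,-12],[0,0,-0.06],0],[[21,-29,-14],[0,0,-0.06],0],[[21,-29,-14],[0,0,-0.06],0]]' --newtons 30

```text
clock: 0.52
tcp_pos: [0.3783, 0.416, 0.168]
orientation: [0.368, 0.93, 0.0, 0.0]
force: [0.6, 0.1, -0.7]
finger_gap: 0.709
gripper_force: 0.0
```

>>> play_rows --increments '[[[21,-30,-14],[0,0,-0.06],0],[[21,-30,-14],[0,0,-0.06],0],[[21,-30,-14],[0,0,-0.06],0],[[21,-30,-14],[0,0,-0.06],0],[[0,0,0],[0,0,0],0]]'

```text
clock: 0.93
tcp_pos: [0.4645, 0.292, 0.11]
orientation: [0.479, 0.878, -0.002, -0.0]
force: [-0.9, -0.0, 0.8]
finger_gap: 0.326
gripper_force: 0.0
```

```bash
python3 - <<'E'
from h import *
o=observe();print(o['clock'],o['tcp_pos'],o['orientation'],o['force'],o['finger_gap'])
C,im=snap('wrist','w1')
for P in ((.461,.2972,.069),tuple(o['tcp_pos'])):print(proj(C,P))
cv2.circle
E
```

```text
0.9333 [0.46452692 0.29196844 0.10995652] [ 4.79204854e-01  8.77701167e-01 -1.82722672e-03 -1.75516850e-04] [-0.86761439 -0.03351032  0.77736844] 0.32555541130747195
[[318.78750792 214.22456282]]
[[319.01679304 248.77876634]]
```

View pics/w1.png

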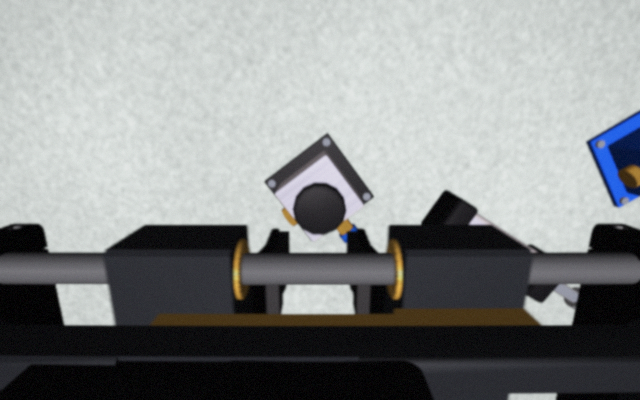

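The wrist view shows the black head centred near (320,208), about 6 px from the predicted (319,214). I'll refine the position from this view.

```bash
python3 - <<'E'
from h import *
o=observe();C=cal('wrist')
print(o['tcp_pos'],onz(C,(320,208.5),.069))
E
```

```text
[0.46299243 0.29417272 0.11087342] [0.45820105 0.30278339 0.069     ]
```

>>> play_rows --increments '[[[-3,4,-10],[0,0,0],0],[[0,0,-10],[0,0,0],0],[[0,0,-10],[0,0,0],0],[[0,0,-4],[0,0,0],0],[[0,0,0],[0,0,0],0]]'

```text
clock: 1.4
tcp_pos: [0.4571, 0.3019, 0.0771]
orientation: [0.475, 0.88, -0.001, -0.001]
force: [-1.2, -0.3, 0.7]
finger_gap: 0.013
gripper_force: 0.0
```

>>> play_rows --increments '[[[0,0,-5],[0,0,0],0],[[0,0,-4],[0,0,0],0],[[0,0,-4],[0,0,0],0],[[0,0,-3],[0,0,0],0],[[0,0,0],[0,0,0],0]]'

```text
clock: 1.82
tcp_pos: [0.4589, 0.3018, 0.0628]
orientation: [0.476, 0.879, 0.001, -0.0]
force: [-2.1, 0.4, 7.3]
finger_gap: 0.003
gripper_force: 3.4
```

>>> play_rows --increments '[[[0,0,-2],[0,0,0],0],[[0,0,-1],[0,0,0],0],[[0,0,0],[0,0,0],0]]'

```text
clock: 2.07
tcp_pos: [0.459, 0.3019, 0.0613]
orientation: [0.476, 0.879, 0.001, 0.0]
force: [-3.6, 1.8, 13.2]
finger_gap: 0.005
gripper_force: 6.6
```

>>> play_rows --increments '[[[0,0,-1],[0,0,0],0],[[0,0,0],[0,0,0],0],[[0,0,0],[0,0,0],0]]'

```text
clock: 2.32
tcp_pos: [0.459, 0.3019, 0.0613]
orientation: [0.476, 0.88, 0.001, 0.0]
force: [-4.3, 0.5, 19.9]
finger_gap: 0.008
gripper_force: 9.8
```

The plunger is at its stop: z held at 61.3 mm while the force rose to 20 N. Now up and over to the knob.

>>> play_rows --increments '[[[0,0,20],[0,0,0],0],[[0,0,38],[0,0,0],0],[[0,0,40],[0,0,0],60],[[0,0,40],[0,0,0],60],[[7,-34,13],[0,0,-0.05],60]]'

```text
clock: 2.73
tcp_pos: [0.4685, 0.2721, 0.2155]
orientation: [0.496, 0.868, 0.006, 0.003]
force: [2.1, -0.7, -0.4]
finger_gap: 0.152
gripper_force: 0.0
```

>>> play_rows --increments '[[[7,-34,13],[0,0,-0.06],60],[[7,-34,13],[0,0,-0.06],60],[[7,-34,13],[0,0,-0.06],60],[[7,-34,13],[0,0,-0.06],60],[[7,-34,13],[0,0,-0.06],60]]'

```text
clock: 3.15
tcp_pos: [0.5007, 0.0956, 0.2752]
orientation: [0.623, 0.782, 0.0, 0.0]
force: [0.2, -0.2, 0.0]
finger_gap: 0.528
gripper_force: 0.0
```

>>> play_rows --increments '[[[7,-34,13],[0,0,-0.06],60],[[7,-34,13],[0,0,-0.06],60],[[7,-34,10],[0,0,-0.06],60],[[6,-34,0],[0,0,-0.05],60],[[0,0,0],[0,0,0],60]]'

```text
clock: 3.57
tcp_pos: [0.5299, -0.045, 0.3114]
orientation: [0.71, 0.704, -0.0, 0.003]
force: [-0.5, 0.8, 0.9]
finger_gap: 0.686
gripper_force: 0.0
```

```bash
python3 - <<'E'
from h import *
o=observe();print(o['clock'],o['tcp_pos'],o['orientation'],o['force'],o['finger_gap'])
C,im=snap('wrist','w2')
for P in ((.535,-.073,.264),tuple(o['tcp_pos'])):print(proj(C,P))
E
```

```text
3.5667 [ 0.52994115 -0.04504697  0.31136122] [ 7.10028094e-01  7.04166693e-01 -2.47867294e-04  3.05165646e-03] [-0.5329109   0.84691692  0.85868439] 0.6863751509457363
[[326.27479597 259.74532161]]
[[318.87405641 248.09102394]]
```

View pics/w2.png

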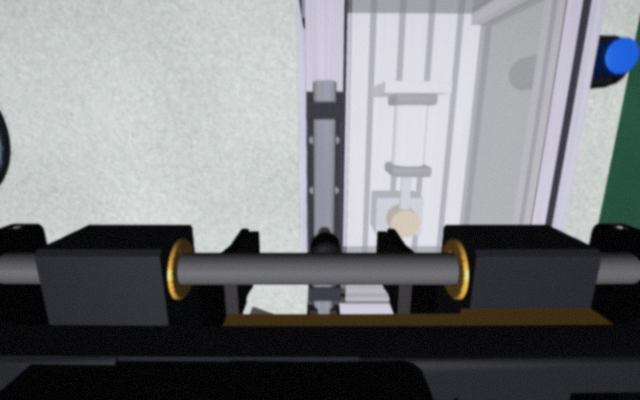

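The wrist view shows the knob under the fingers at about (325,240), with the bar along the column at u≈325 up to its hinge end at (325,82). That matches x≈0.535. Settling, then rechecking.

>>> play_rows --increments '[[[0,0,0],[0,0,0],60],[[0,0,0],[0,0,0],60]]'

```text
clock: 3.78
tcp_pos: [0.5271, -0.0379, 0.31]
orientation: [0.707, 0.707, -0.0, -0.001]
force: [0.2, 0.1, 0.9]
finger_gap: 0.69
gripper_force: 0.0
```

```bash
python3 - <<'E'
from h import *
o=observe();print(o['clock'],o['tcp_pos'],o['orientation'],o['finger_gap'])
C,im=snap('wrist','w3');print(proj(C,(.535,-.073,.264)))
T,t=snap('top','t3')
c=cv2.resize(im[200:330,220:430],None,fx=3,fy=3)
cv2.imwrite('pics/c3.png',c)
E
```

```text
3.7833 [ 0.52712105 -0.03790065  0.31003937] [ 7.07203657e-01  7.07009448e-01 -2.00061680e-04 -7.66772191e-04] 0.6900382434338709
[[330.52069283 270.97310487]]
```

View pics/c3.png

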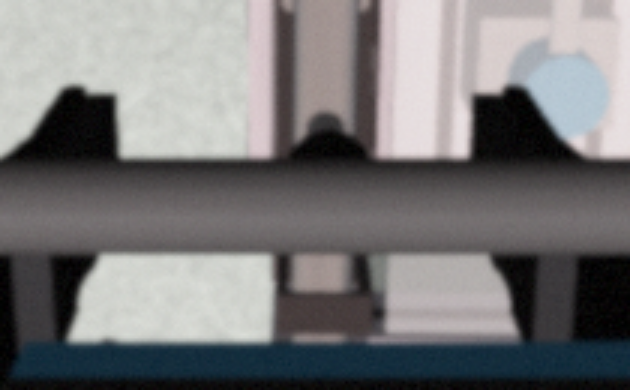

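```bash
python3 - <<'E'
from h import *
C=cal('wrist')
print(proj(C,[(.535,-.073,.264),(.535,-.062,.264),(.546,-.073,.264),(.535,-.064,.2),(.535,-.073,.2)]),onz(C,(329,243.5),.264))
E
```

```text
[[330.18470953 271.5143209 ]
 [330.34259966 256.28627245]
 [346.5796733  271.52408504]
 [327.68320852 227.99230315]
 [327.60301554 238.00033952]] [ 0.53403231 -0.05296833  0.264     ]
```

The knob's lower rim (v≈244) matches the prediction for y=-0.073. The earlier rows fell short, so I still have to go +7.5, -35 mm.

>>> play_rows --increments '[[[4,-18,0],[0,0,0],60],[[4,-17,0],[0,0,0],60],[[0,0,-20],[0,0,0],60],[[0,0,-20],[0,0,0],60],[[0,0,0],[0,0,0],60]]'

```text
clock: 4.3
tcp_pos: [0.5332, -0.0719, 0.267]
orientation: [0.707, 0.707, -0.002, -0.004]
force: [-1.0, 0.3, 0.0]
finger_gap: 0.694
gripper_force: 0.0
```

>>> play_rows --increments '[[[0,0,-15],[0,0,0],60],[[0,0,-15],[0,0,0],60],[[0,0,-6],[0,0,0],60],[[0,0,0],[0,0,0],60],[[0,0,0],[0,0,0],60]]'

```text
clock: 4.72
tcp_pos: [0.5361, -0.0732, 0.2351]
orientation: [0.707, 0.707, 0.0, 0.0]
force: [0.3, -0.2, -0.1]
finger_gap: 0.689
gripper_force: 0.0
```

>>> play_rows --increments '[[[0,0,0],[0,0,0],10],[[0,0,0],[0,0,0],10],[[0,0,0],[0,0,0],10],[[0,0,0],[0,0,0],10],[[0,0,0],[0,0,0],10]]' --newtons 35

```text
clock: 5.13
tcp_pos: [0.536, -0.0738, 0.2349]
orientation: [0.707, 0.707, 0.0, 0.0]
force: [0.2, 0.9, -0.3]
finger_gap: 0.398
gripper_force: 0.0
```

>>> play_rows --increments '[[[0,0,0],[0,0,0],10],[[0,0,0],[0,0,0],10],[[0,0,0],[0,0,0],10],[[0,0,0],[0,0,0],10],[[0,0,0],[0,0,0],10]]'

```text
clock: 5.55
tcp_pos: [0.5356, -0.0738, 0.2346]
orientation: [0.707, 0.707, -0.0, -0.0]
force: [-1.3, 0.0, 1.7]
finger_gap: 0.243
gripper_force: 35.0
```

>>> play_rows --increments '[[[0,0,3],[0,0,0],10],[[0,0,4],[0,0,0],10],[[0,0,3],[0,0,0],10],[[0,0,0],[0,0,0],10],[[0,0,0],[0,0,0],10]]'

```text
clock: 5.97
tcp_pos: [0.5356, -0.0737, 0.2444]
orientation: [0.707, 0.707, -0.0, -0.0]
force: [-0.2, -0.1, -4.7]
finger_gap: 0.243
gripper_force: 35.0
```

It lifted 9.8 mm with a 4.7 N load, which matches the bolt's weight. Now drawing it.

>>> play_rows --increments '[[[0,5,0],[0,0,0],10],[[0,8,0],[0,0,0],10],[[0,8,0],[0,0,0],10],[[0,8,0],[0,0,0],10],[[0,0,0],[0,0,0],10]]'

```text
clock: 6.38
tcp_pos: [0.5357, -0.0421, 0.2445]
orientation: [0.707, 0.707, 0.001, -0.001]
force: [1.0, 3.1, -4.2]
finger_gap: 0.242
gripper_force: 35.0
```

>>> play_rows --increments '[[[0,8,0],[0,0,0],10],[[0,8,0],[0,0,0],10],[[0,4,0],[0,0,0],10],[[0,0,0],[0,0,0],10],[[0,0,0],[0,0,0],10]]'

```text
clock: 6.8
tcp_pos: [0.536, -0.0253, 0.2447]
orientation: [0.707, 0.707, -0.001, 0.001]
force: [0.2, -4.5, -4.9]
finger_gap: 0.242
gripper_force: 35.0
```

>>> play_rows --increments '[[[0,1,0],[0,0,0],10],[[0,1,0],[0,0,0],10],[[0,0,0],[0,0,0],10],[[0,0,0],[0,0,0],10]]'

```text
clock: 7.13
tcp_pos: [0.5361, -0.0252, 0.2448]
orientation: [0.707, 0.707, -0.002, 0.002]
force: [-0.8, -8.7, -4.0]
finger_gap: 0.242
gripper_force: 35.0
```

The bolt is fully drawn against its stop: 8.7 N and no further motion. Now swinging the gate about its hinge, at about (0.52, 0.118), turning the tool with it.

>>> play_rows --increments '[[[-3.5,-0.4,0],[0,0,-0.025],10],[[-3.6,-0.3,0],[0,0,-0.025],10],[[-3.6,-0.2,0],[0,0,-0.025],10],[[-3.6,0,0],[0,0,-0.025],10],[[0,0,0],[0,0,0],10]]'

```text
clock: 7.55
tcp_pos: [0.5218, -0.0262, 0.245]
orientation: [0.742, 0.671, -0.002, 0.003]
force: [1.8, -9.9, -4.2]
finger_gap: 0.25
gripper_force: 35.0
```

>>> play_rows --increments '[[[-4.8,0,0],[0,0,-0.033],10],[[-4.8,0.2,0],[0,0,-0.033],10],[[-4.8,0.4,0],[0,0,-0.034],10],[[0,0,0],[0,0,0],10],[[0,0,0],[0,0,0],10]]'

```text
clock: 7.97
tcp_pos: [0.5077, -0.0257, 0.2451]
orientation: [0.774, 0.633, -0.001, 0.003]
force: [0.5, -10.1, -5.1]
finger_gap: 0.243
gripper_force: 35.0
```

>>> play_rows --increments '[[[-4.8,0.4,0],[0,0,-0.033],10],[[-4.8,0.5,0],[0,0,-0.033],10],[[-4.7,0.6,0],[0,0,-0.034],10],[[0,0,0],[0,0,0],10],[[0,0,0],[0,0,0],10]]'

```text
clock: 8.38
tcp_pos: [0.4928, -0.0239, 0.2449]
orientation: [0.805, 0.594, -0.002, 0.003]
force: [-0.6, -9.8, -4.5]
finger_gap: 0.244
gripper_force: 35.0
```

>>> play_rows --increments '[[[-4.2,0.8,0],[0,0,-0.03],10],[[-4.2,0.9,0],[0,0,-0.03],10],[[0,0,0],[0,0,0],10],[[0,0,0],[0,0,0],10],[[0,0,0],[0,0,0],10]]'

```text
clock: 8.8
tcp_pos: [0.4843, -0.0221, 0.2449]
orientation: [0.822, 0.57, -0.002, 0.002]
force: [-2.3, -9.4, -4.9]
finger_gap: 0.242
gripper_force: 35.0
```

```bash
python3 - <<'E'
from h import *
o=observe();print(o['clock'],o['tcp_pos'],o['orientation'],o['force'],o['finger_gap'])
S,s=snap('scene','s4');T,t=snap('top','t4')
r=lambda i:cv2.resize(i,None,fx=4,fy=4,interpolation=cv2.INTER_CUBIC)[:,:,::-1]
cv2.imwrite('pics/c4.png',np.vstack([r(s[150:225,190:390]),r(t[170:245,260:460])]))
E
```

```text
8.8 [ 0.48426241 -0.02214121  0.244852  ] [ 0.82181257  0.56974995 -0.00189682  0.00234285] [-2.30176803 -9.40703976 -4.9193751 ] 0.24217556962229003
```

View pics/c4.png

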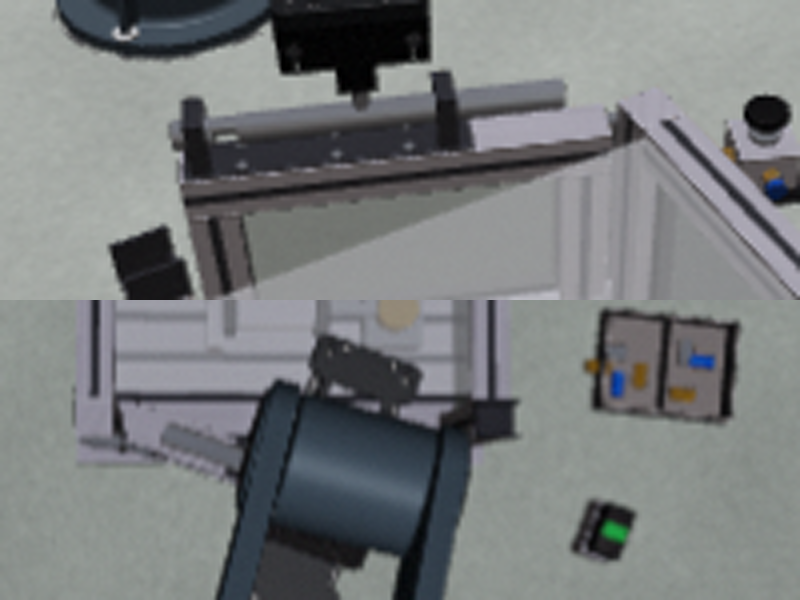

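The gate is open with the bolt still drawn. The bar's ends are at scene (330.2,172.6) and (233.4,182.6). Measuring the angle from these.

```bash
python3 - <<'E'
from h import *
S=cal('scene');f=lambda u,v:(190+(u+.5)/4-.5,150+(v+.5)/4-.5)
a=onz(S,f(562,92),.213);b=onz(S,f(177,132),.213);d=a-b;print(a,b,np.arctan2(-d[0],d[1]),np.arctan2(d[0],d[1]))
# rear rail-top edge of leaf (z .19)
a=onz(S,f(183,186),.19);b=onz(S,f(612,138),.19);d=a-b;print(a,b,np.arctan2(-d[0],-d[1]))
o=observe();q=o['orientation'];print('tool turn',np.pi/2-2*np.arctan2(q[1],q[0]))
E
```

```text
[0.52360123 0.08950116 0.213     ] [ 0.44542552 -0.11979173  0.213     ] -0.3574751634671971 0.3574751634671971
[ 0.46503022 -0.12713171  0.19      ] [0.55086106 0.10788701 0.19      ] 0.35015885271392144
tool turn 0.3583547322896201
```

All three measurements put the gate at 0.350–0.358 rad, about 90 mm. Handing in.

```bash
python3 -c "
from cell import *
o=observe();print(o['clock'],o['tcp_pos'],o['force']);print(sign_off())"
```

```text
8.9 [ 0.48425419 -0.02212587  0.24481307] [-2.50571537 -9.20101282 -5.19906062]
the job is handed in; nothing more can be done
None
```

The job is handed in at 8.9 s: the vent plunger was pressed to its stop, the bolt lifted and fully drawn, and the gate is held open at about 0.355 rad (roughly 90 mm at its free edge).

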